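Flip the hex key and pull the clamp screw of a juice press tight

TASK

The column of the juice press is held by a clamp screw that has only been spun in by hand, and the hex key still sits in it by its long arm. Pull the key out, turn it end for end and seat its short arm fully home in the screw, then use the long arm as the lever and turn the screw clockwise, as seen from its head, until it comes up hard against its stop; do not heave on it: no more than about 10 N at the end of the long arm, or the socket will be rounded out. Finally take the key out and lay it flat on the worktop beside the press, leaving the juicing cone and the salt shaker where they stand.

Things in the scene. Friction and masses are not known exactly. Their poses are not given: they have to be found in the camera images.
- press_base: Base of a lever juice press, fixed. Grey cast foot plate, x -148 to +58, y -63 to +63 mm in its frame, top 18 mm up, with a round cup rest on it (top 22 mm). A clamp boss 56 mm across, 151 mm high, stands at its origin. Origin: on the column's axis at worktop height; z up; x points away from the robot (yaw within 0.25 rad): the screw's head faces -x.
- column_top (a point): Centre of the top of the press's steel column, 30 mm across, which stands out of the boss up to 250 mm above the worktop.
- clamp_ears (a point): Middle between the two clamp ears, with a slit between them, that stand out from the boss to its -y side: y -18 to -64 mm, 99 to 141 mm high, front face at x -22 mm in the frame of press_base. The clamp screw goes through them along x.
- socket_mouth (a point): Centre of the mouth of the hexagon socket in the clamp screw's head, at x -42, y -42, z +120 mm in the frame of press_base, with its axes: x points into the socket, along the screw. Head 21 mm across, 20 mm proud of the ears; socket 10.8 mm across flats, 18 mm deep. The point does not turn with the screw.
- clamp_screw (a joint): Turn of the screw, rad, growing clockwise seen from its head (a lever pointing to -y of press_base goes down). Starts within 0.06 of 0; hard stop at 0.38. At 0 the key fits with both arms level, with 0.1 rad of play either way. Stiff: 0.5 N m to start, 0.7 at the stop (4 to 6 N near the end of the long arm, 9 to 14 N on the short one), up to 0.3 rad of give under load; stays where left.
- hex_key: Dark steel L-shaped hex key, 10 mm across flats, 0.165 kg, loose. Origin at the bend (radius 12 mm), where the arms' centre lines meet; x along the long arm (150 mm), y along the short arm (60 mm). At the start x is along x of press_base, the long arm 16 mm deep in the socket, y level to +y of press_base; it sags: bend 101 mm, long end 121 mm above the worktop.
- key_long_end (a point): Centre of the end face of the key's long arm, 150 mm from the key's origin along its x. The last 2.5 mm are 8.2 mm across flats. On both arms two flats are square to the plane of the L, for finger pads closing across the arm in that plane; corners face key +z and -z.
- key_short_end (a point): Centre of the end face of the key's short arm, 60 mm from the key's origin along its y; same thin end. With the key turned a quarter turn clockwise seen from above, this arm points into the socket and the long arm to -y of press_base.
- reamer: Aluminium juicing cone of the press, loose, 80 mm across, 51 mm high, standing on its flange to the +y side of the press. Origin: centre of its underside.
- salt_shaker: Glass salt shaker, loose, 42 mm across, 80 mm high, standing to the -y side of the press, level with the column. Origin: centre of its underside.

How it is judged:
By the outcome, as a careful person would: the job done as asked, in the order asked, and still so for the second after the job is handed in, with the robot touching nothing.
It also fails if it takes over 61 s, if anything falls off the work surface, if the arm or the gripper's body presses on something with over 40 N, if the wrist force passes 120 N, or if a joint passes its speed limit or range.

ROBOT

A 7-joint arm with a two-finger parallel gripper is mounted at the origin on a cart in front of the work surface, level with it; the furniture and walls round the work are solid. World frame = base frame: x ahead of the robot, y to its left, z up, the work surface at z = 0. Lengths are in m, angles in rad, forces in N, time in s.
With the tool pointing down it reaches from about 0.425 to 0.925 m from the base axis. Payload 6.8 kg.
Tool frame: the origin (TCP) lies between the finger pads; the fingertips stand 14 mm ahead of it and the grasp point (between the pads) lies 5 mm behind it; z points along the fingers, y is the line along which they close (so a half turn about z gives the same grasp; the last joint's range is limited). The gripper opens to 85 mm and grips with 20 to 120 N. Pads are 22 mm wide; open, the fingers measure 114 mm over their backs; the gripper's body (76 mm by 85 mm) begins 54 mm behind the grasp point. The pads swing forward as they close: fully open they stand 13 mm farther back than shut.
Start: joints at [-1.311, 0.477, 0.022, 1.555, -0.011, 1.109, -0.083], TCP at [0.243, 0.63, 0.224] pointing down, gripper open.
Joint ranges: [-2.96, 2.96], [-0.34, 2.1], [-1.41, 1.46], [0.24, 2.44], [-1.37, 4.51], [0.17, 1.92], [-2.96, 2.96]. Speed limits (rad/s): [2.39, 2.39, 3.14, 3.14, 3.14, 3.14, 3.14].

INTERFACE

Orientations are given as a rotation vector (axis times angle).
In Python, from bench import r, eyes, ticket gives the robot as it stands. The module is installed in compiled form; this text tells all that it offers.
- The arm moves only by the tool arm_command, never from a script. Its argument "plan" is text: rows parted by semicolons, each of 4 numbers parted by spaces: the shift along the tool's x, y, z in m, then the turn about the tool's z in degrees. In form: tx ty tz yaw; .... A call has 1 to 20 rows; each row shifts and turns the commanded pose from where the row before left it, along the tool's axes as they then stand; what a row does not reach is not made up. A row lasts 1/8 s, in which the tool goes at most 62.5 mm and 10.7 degrees, less where a joint would pass 70% of its speed; a pose out of reach is approached as far as the arm can. A call is refused whole if a number of a shift passes 0.0625 or a number of a turn 10.7, either way. A call with a gripper value outside its range is refused whole. "hand" is the closure, from -1 (fully open) to 1 (shut), set as the call begins (left out, the last holds). The fingers move at their own pace and stop on an object; "grip_force" is the grip in N (left out, the last holds). Time passes only in rows, so rows that do not move let the fingers close. It gives the time, the measured TCP pose, the force, the opening and the grip force at its end, in the units of the state.
- r.get_obs(): the state, without advancing time (a new reading comes with each control period).
- eyes.grab_frame(name): name is "scene" or "top" or "wrist"; returns (picture, depth): 420x560x3 uint8, red, green, blue; 420x560 float32, m along the optical axis (not along the pixel's ray), 0 where there is no reading.
- eyes.calibration(name): a dict with "fov_y" (degrees; the focal length in pixels is half the picture's height over the tangent of half this angle, whatever the lens; pixels are square), "cx", "cy" (the principal point, pixels), "k1" (the pictures are not rectified: a ray, as slopes to the right and down, at radius r is drawn at 1 + k1 r^2 times it, then the intrinsics apply), "origin" and "attitude" of the camera in the world; the wrist camera has in their place "tool_from_camera" (4x4, takes a point from camera to tool coordinates, whose origin is the TCP and whose axes are the flange's). Camera axes: x right, y up, looking along -z (the intrinsics and any distortion apply to the point x, -y, -z); pixel columns grow to the right and rows downward; lengths in m; the calibration is good to about 2 mm. A picture is of the moment at which its call begins: read the wrist's pose just before it. calibration takes no time and is no camera call.
- ticket.hand_in(): hands the job in; it is judged then, once.
The state is a dict: "clock": time; "joints": joint angles; "qvel": joint speeds; "tau": joint torques, N m; "tcp_pos": TCP position; "orientation": TCP orientation; "contact_force": force on the tool from outside, world axes, zero at the start; "moment": the same for the moment, N m; "grip_width": finger opening in m; "gripper_force": force on a finger pad.
Only numpy, scipy, OpenCV 4.12 (cv2) and the standard library are available. Lean on these libraries where they do the work, as an engineer would, in place of code of your own. Each camera call takes 0.05 s, during which the arm holds its last target. There are 200 camera calls.

## Working session

There is one attempt and no reset: what is moved stays moved. The work goes in short steps, Python scripts to look and compute and a tool call to move; the robot and the scene stay as the last step left them, time stands still between calls to the robot, and variables do not carry over. Pictures are saved under pics/ and viewed, at most 14 in all, crops included, and the job is handed in when it is done.

Besides the shell and the picture viewer there is one more tool, called after "Call:" in YAML: its name, and indented under it one key for each argument. arm_command: Moves the arm, as the interface text tells. Its arguments: {"type":"object","properties":{"plan":{"type":"string"},"hand":{"type":"number"},"grip_force":{"type":"number"}},"required":["plan"]}

```bash
mkdir -p pics; cat > h.py <<'E'
import numpy as np, cv2
from scipy.spatial.transform import Rotation as R
from bench import r, eyes, ticket
def cam(name):
    o=r.get_obs(); im,d=eyes.grab_frame(name); c=eyes.calibration(name)
    if name=="wrist":
        T=np.eye(4);T[:3,:3]=R.from_rotvec(o['orientation']).as_matrix();T[:3,3]=o['tcp_pos'];M=T@np.array(c['tool_from_camera'])
    else:
        M=np.eye(4);a=np.array(c['attitude']);M[:3,:3]=a if a.shape==(3,3) else R.from_rotvec(a).as_matrix();M[:3,3]=c['origin']
    return im,d,c,M
def ray(c,M,u,v):
    f=210/np.tan(np.radians(c['fov_y']/2)); p=np.array([(u-c['cx'])/f,(v-c['cy'])/f]); q=p.copy()
    for _ in range(20): q=p/(1+c['k1']*(q@q))
    return M[:3,3], M[:3,:3]@np.array([q[0],-q[1],-1])
def atz(c,M,u,v,z):
    o,d=ray(c,M,u,v); return o+d*(z-o[2])/d[2]
def atd(c,M,u,v,dep):
    o,d=ray(c,M,u,v); return o+d*dep
def proj(c,M,P):
    f=210/np.tan(np.radians(c['fov_y']/2)); q=M[:3,:3].T@(np.array(P)-M[:3,3]); s=np.array([q[0],-q[1]])/-q[2]
    return s*(1+c['k1']*(s@s))*f+[c['cx'],c['cy']]
def cloud(d,c,M):
    f=210/np.tan(np.radians(c['fov_y']/2)); v,u=np.mgrid[:420,:560]; p=np.stack([(u-c['cx'])/f,(v-c['cy'])/f],-1); q=p.copy()
    for _ in range(20): q=p/(1+c['k1']*(q**2).sum(-1,keepdims=True))
    D=np.concatenate([q[...,:1],-q[...,1:],-np.ones_like(q[...,:1])],-1)*d[...,None]
    P=D@M[:3,:3].T+M[:3,3]; P[d==0]=np.nan; return P
def save(n,im,box=None,s=1):
    if box: im=im[box[1]:box[3],box[0]:box[2]]
    cv2.imwrite('pics/'+n,cv2.resize(im[...,::-1],None,fx=s,fy=s,interpolation=cv2.INTER_CUBIC))
E
python3 - <<'E'
from h import *
np.set_printoptions(precision=4,suppress=True)
ims=[]
for n in("scene","top"):
    im,d,c,M=cam(n); print(n,{k:v for k,v in c.items() if k!='attitude'}); print(M); np.savez(n+'0.npz',im=im,d=d); ims.append(im)
    P=cloud(d,c,M); print((d==0).mean(), np.nanmin(P,(0,1)),np.nanmax(P,(0,1)))
cv2.imwrite('pics/a.png',ims[0][...,::-1]);cv2.imwrite('pics/b.png',ims[1][...,::-1])
print(r.get_obs()); print(eyes.calibration("wrist"))
print(R.from_rotvec(r.get_obs()['orientation']).as_matrix())
E
```

```text
scene {'fov_y': 53.259962502452254, 'cx': 280.23512706173005, 'cy': 211.62867146960394, 'k1': -0.051967142279865736, 'origin': array([ 0.2653, -0.4269,  0.8298])}
[[ 0.8462  0.3798 -0.3737  0.2653]
 [-0.5327  0.6192 -0.577  -0.4269]
 [ 0.0122  0.6873  0.7263  0.8298]
 [ 0.      0.      0.      1.    ]]
0.00413265306122449 [-0.3109 -0.5035 -0.891 ] [0.9787 2.3036 0.7221]
top {'fov_y': 48.71620604743727, 'cx': 276.716692166001, 'cy': 206.31512223716288, 'k1': 0.0035771063395550595, 'origin': array([0.3925, 0.0986, 1.3055])}
[[-0.0023  0.9868 -0.1622  0.3925]
 [-1.     -0.0029 -0.0039  0.0986]
 [-0.0043  0.1622  0.9867  1.3055]
 [ 0.      0.      0.      1.    ]]
0.0040391156462585035 [-0.2065 -0.5766 -0.8988] [0.8235 1.3867 0.9487]
{'clock': 0.1, 'joints': array([-1.3111,  0.4777,  0.0224,  1.5564, -0.0115,  1.1093, -0.0831]), 'qvel': array([-0.0001, -0.0033,  0.0003, -0.0031, -0.0008,  0.    ,  0.    ]), 'tau': array([  0.005 , -59.7763,   1.614 , -28.1958,   0.0128,   0.005 ,
        -0.    ]), 'tcp_pos': array([0.2425, 0.6293, 0.2232]), 'orientation': array([-0.5745, -3.0884,  0.0026]), 'contact_force': array([ 0.3994,  0.045 , -0.1983]), 'moment': array([ 0.0348, -0.0496, -0.0087]), 'gripper_force': 0.0, 'grip_width': 0.08535190056916965}
{'fov_y': 70.8557391626575, 'cx': 275.5273274217738, 'cy': 207.17937022909086, 'k1': -0.0434323201400827, 'tool_from_camera': array([[-0.0006,  0.9642,  0.265 ,  0.0667],
       [ 1.    ,  0.0006,  0.0002,  0.0006],
       [ 0.0001,  0.265 , -0.9642, -0.1489],
       [ 0.    ,  0.    ,  0.    ,  1.    ]])}
[[-0.9331  0.3596 -0.0005]
 [ 0.3596  0.9331 -0.0016]
 [-0.0001 -0.0016 -1.    ]]
```

View pics/a.png

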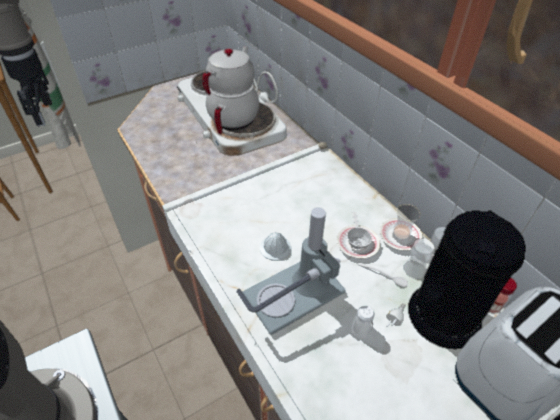

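View pics/b.png

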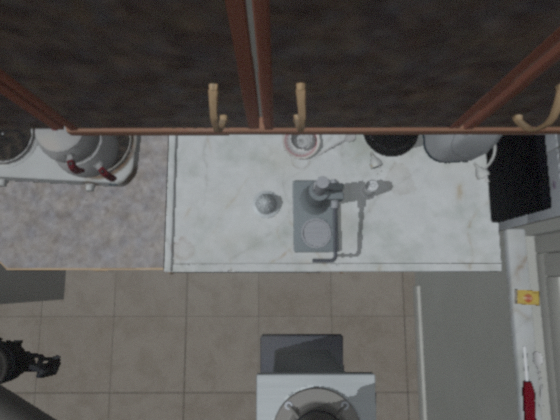

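```bash
python3 - <<'E'
from h import *
np.set_printoptions(precision=4,suppress=True)
out={}
for n in("top","scene"):
    z=np.load(n+'0.npz'); c=eyes.calibration(n); M=np.eye(4);a=np.array(c['attitude']);M[:3,:3]=a if a.shape==(3,3) else R.from_rotvec(a).as_matrix();M[:3,3]=c['origin']
    P=cloud(z['d'],c,M); 
    box=(P[...,0]>.4)&(P[...,0]<.9)&(P[...,1]>-.25)&(P[...,1]<.25)
    Q=P[box]
    tb=Q[abs(Q[:,2])<.01]; print(n,'table z',np.median(tb[:,2]))
    col=Q[(Q[:,2]>.24)&(Q[:,2]<.262)]; print('col',len(col),col.mean(0),col.min(0),col.max(0))
    pl=Q[(Q[:,2]>.013)&(Q[:,2]<.026)]; print('plate',len(pl),cv2.minAreaRect(pl[:,:2].astype(np.float32)),np.median(pl,0))
    b=Q[(Q[:,2]>.145)&(Q[:,2]<.158)];print('boss',len(b),b.mean(0),b.min(0),b.max(0))
    k=Q[(Q[:,2]>.085)&(Q[:,2]<.135)];print('mid',len(k),k.min(0),k.max(0))
    fr=k[k[:,0]<k[:,0].min()+.12]; print(cv2.fitLine(fr[:,:2].astype(np.float32),cv2.DIST_L2,0,.01,.01).ravel(), np.median(fr,0))
    for nm,l,h in(('lowobj',.03,.085),):
        m=Q[(Q[:,2]>l)&(Q[:,2]<h)]
        lab=cv2.connectedComponentsWithStats(((box)&(P[...,2]>l)&(P[...,2]<h)).astype(np.uint8))
        for i in range(1,lab[0]):
            if lab[2][i,4]>25: S=P[lab[1]==i]; print(i,len(S),S.min(0),S.max(0),S.mean(0))
    save(n+'c.png',z['im'],(270,160,410,280) if n=='top' else (210,200,410,350),5 if n=='top' else 4)
E
```

```text
top table z -0.0009214890187232427
col 132 [ 0.6228 -0.0028  0.2487] [ 0.609  -0.0171  0.2406] [0.638  0.0129 0.2531]
plate 2445 ((0.6810307502746582, -0.01246681809425354), (0.3092193305492401, 0.41259926557540894), 56.290809631347656) [0.5653 0.0083 0.018 ]
boss 186 [ 0.6241 -0.0154  0.1503] [ 0.5965 -0.2496  0.1454] [0.7669 0.0235 0.1568]
mid 713 [ 0.4443 -0.2499  0.0852] [0.7884 0.0239 0.1349]
[ 0.9558 -0.294   0.488  -0.0351] [ 0.4801 -0.0433  0.1099]
1 208 [ 0.7643 -0.2498  0.0315] [ 0.8051 -0.1632  0.0846] [ 0.7756 -0.2001  0.0576]
13 51 [ 0.7154 -0.1887  0.0301] [ 0.74   -0.1627  0.0381] [ 0.7263 -0.1759  0.0333]
15 194 [ 0.6323 -0.1716  0.0304] [ 0.6689 -0.1352  0.0837] [ 0.6479 -0.1508  0.0656]
16 203 [ 0.5859 -0.0365  0.03  ] [0.6539 0.033  0.0845] [0.6068 0.0065 0.047 ]
17 217 [0.5887 0.1139 0.0303] [0.6369 0.1586 0.0541] [0.6115 0.1352 0.0408]
scene table z 0.0011483628043669203
col 624 [ 0.7282 -0.1473  0.2516] [ 0.6091 -0.2496  0.2401] [0.8991 0.0081 0.262 ]
plate 4304 ((0.6928284168243408, -0.01558038592338562), (0.324131041765213, 0.4332234263420105), 57.265525817871
[... 339 characters left out ...]
[0.8998 0.0119 0.0848] [ 0.8895 -0.014   0.0549]
3 252 [0.5904 0.1077 0.03  ] [0.6386 0.154  0.0554] [0.6099 0.1257 0.0416]
4 32 [ 0.7667 -0.0002  0.031 ] [0.8044 0.0554 0.0352] [0.7783 0.0208 0.0331]
6 304 [ 0.8432 -0.1262  0.0301] [ 0.8798 -0.0811  0.0846] [ 0.853  -0.1105  0.0594]
7 99 [ 0.5894 -0.0169  0.0305] [0.6099 0.0254 0.0849] [0.5973 0.0024 0.0569]
9 238 [ 0.5877 -0.0444  0.0301] [ 0.6484 -0.0097  0.0686] [ 0.6106 -0.0314  0.0428]
10 442 [ 0.7634 -0.2498  0.0305] [ 0.7998 -0.168   0.0846] [ 0.7708 -0.2162  0.0592]
11 411 [ 0.6316 -0.1777  0.0301] [ 0.6661 -0.141   0.0834] [ 0.6448 -0.1622  0.0633]
12 144 [ 0.7046 -0.1987  0.0302] [ 0.7432 -0.1646  0.0397] [ 0.7244 -0.1816  0.0345]
```

View pics/topc.png

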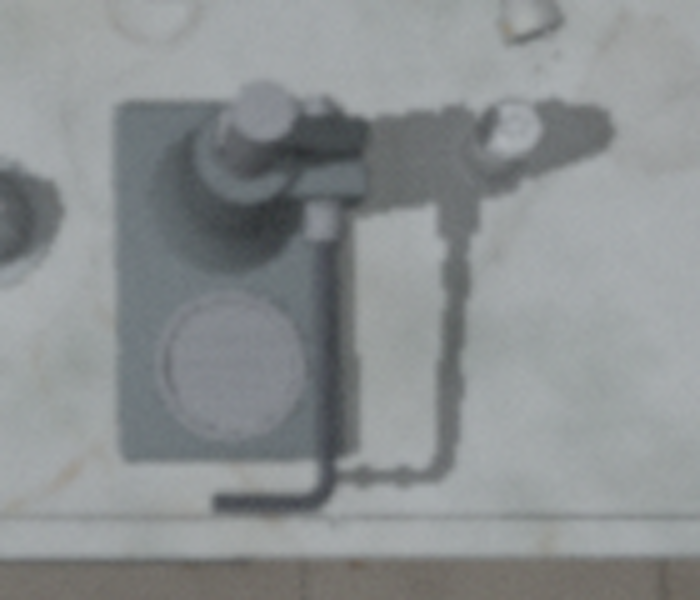

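View pics/scenec.png

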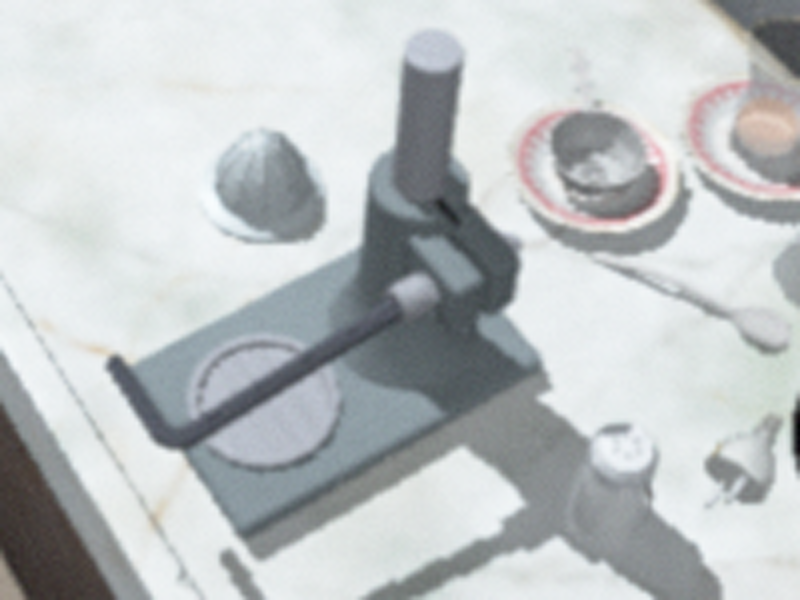

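```bash
python3 - <<'E'
from h import *
np.set_printoptions(precision=4,suppress=True)
im,d,c,M=cam("top")
g=lambda x,y,z:atz(c,M,270+x/5,160+y/5,z)
FL=g(122,461,.018);FR=g(356,455,.018);BL=g(115,103,.018)
print('FL',FL,'FR',FR,'BL',BL,'w',FL[1]-FR[1])
print('yaw', np.arctan2(BL[1]-FL[1],BL[0]-FL[0]), np.arctan2(FR[0]-FL[0],FL[1]-FR[1]))
print('col',g(264,112,.25),'head front',g(320,238,.12),'bend',g(327,500,.101),'short end',g(213,503,.101))
im,d,c,M=cam("scene")
g=lambda x,y,z:atz(c,M,210+x/4,200+y/4,z)
print('scene: col',g(433,52,.25),'head c',g(402,299,.12),'bend',g(178,440,.101),'send',g(113,362,.101))
print('FR',g(247,540,.018))
E
```

```text
FL [0.4754 0.055  0.018 ] FR [ 0.4784 -0.0745  0.018 ] BL [0.678  0.0573 0.018 ] w 0.12950617714098964
yaw 0.011137918500015213 0.023069389990981008
col [ 0.6221 -0.0045  0.25  ] head front [ 0.5836 -0.0449  0.12  ] bend [ 0.4497 -0.0478  0.101 ] short end [0.4483 0.0111 0.101 ]
scene: col [ 0.6234 -0.0072  0.25  ] head c [ 0.5885 -0.046   0.12  ] bend [ 0.4555 -0.0465  0.101 ] send [0.4497 0.0098 0.101 ]
FR [ 0.4784 -0.0737  0.018 ]
```

Call:
arm_command:
  plan: "0 0 0 -10.5;0 0 0 -10.5;-0.018 -0.0483 0 0;-0.018 -0.0483 0 0;-0.018 -0.0483 0 0;-0.018 -0.0483 0 0;-0.018 -0.0483 0 0;-0.018 -0.0483 0 0;-0.018 -0.0483 0 0;-0.018 -0.0483 0 0;-0.018 -0.0483 0 0;-0.018 -0.0483 0 0;-0.018 -0.0483 0 0;-0.018 -0.0483 0 0;-0.018 -0.0483 0 0;-0.018 -0.0483 0 0;0 0 0 0"
  hand: -1

```text
clock: 2.33
tcp_pos: [0.4944, -0.051, 0.2243]
orientation: [0.013, 3.141, -0.003]
contact_force: [0.1, 0.8, -0.1]
grip_width: 0.0854
gripper_force: 0.0
```

```bash
python3 - <<'E'
from h import *
np.set_printoptions(precision=4,suppress=True)
im,d,c,M=cam("wrist"); save('w1.png',im); np.savez('w1.npz',im=im,d=d,M=M)
P=cloud(d,c,M); m=(P[...,2]>.09)&(P[...,2]<.135)&(P[...,0]<.62)&(abs(P[...,1])<.12)
print(M, r.get_obs()['joints'])
for x0 in np.arange(.43,.61,.01):
    s=P[m&(abs(P[...,0]-x0)<.004)]
    if len(s): print(round(x0,3),len(s),s[:,1].min(),s[:,1].max(),np.median(s[:,1]),np.percentile(s[:,2],95))
E
```

```text
[[ 0.0091 -0.964  -0.2656  0.4278]
 [ 1.      0.0083  0.0042 -0.0496]
 [-0.0019 -0.2656  0.9641  0.3731]
 [ 0.      0.      0.      1.    ]] [-0.3567  0.1827  0.3745  1.9941 -0.0797  0.9788  1.6222]
0.45 609 -0.04903948590100712 0.013656031623989519 -0.01692623989117096 0.10706770468077162
0.46 103 -0.05092076214593249 -0.04003717765014188 -0.04640636411418694 0.1090670432877101
0.47 100 -0.05100664813798116 -0.04188123535759889 -0.0464852525742881 0.11029798368392667
0.48 97 -0.051105409611805604 -0.04189648351274185 -0.04653758682600651 0.11165105411796536
0.49 96 -0.05119625344808492 -0.041986609683410524 -0.046615315087227424 0.11283641630478203
0.5 95 -0.051294298702056575 -0.0419821631406769 -0.046684594527392646 0.11431686737487279
0.51 94 -0.05139516079627798 -0.042051079688816134 -0.04674584949777931 0.11526030353316674
0.52 87 -0.051454267705179094 -0.042120212295867834 -0.046798218411422406 0.11659551160704831
0.53 80 -0.05062063528329754 -0.04213593734707989 -0.04641255888265458 0.1176169648966253
0.54 89 -0.050707427836653766 -0.04121221662537309 -0.04601134395424729 0.11886163168174277
0.55 93 -0.05079632949159623 -0.04125121664390263 -0.04606855351721923 0.12033064807621476
0.56 88 -0.0508762600049886 -0.04128972368214043 -0.04612681852755203 0.12134907878906206
0.57 91 -0.050966582651205156 -0.04133802303883844 -0.04617152650971943 0.12244033219169226
0.58 206 -0.05591356626898621 -0.036469255333664685 -0.046260831077592504 0.12871475073781488
0.59 156 -0.05602327979554587 -0.03655885476397479 -0.04638180877282557 0.1297573290481653
0.6 1534 -0.06647268638810372 0.015069858811261876 -0.016679632966228347 0.13349034525835962
```

View pics/w1.png

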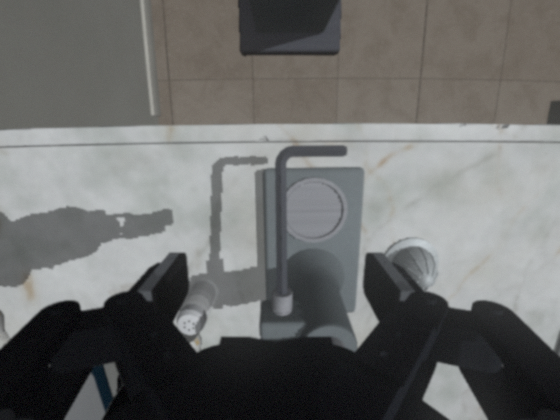

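Call:
arm_command:
  plan: "-0.007 0.0045 0.03 0;0 0 0.03 0;0 0 0.03 0;0 0 0.02 0;0 0 0.011 0;0 0 0 0"

```text
clock: 3.12
tcp_pos: [0.5003, -0.0413, 0.1027]
orientation: [-0.0, -3.14, -0.0]
contact_force: [-0.1, 0.4, 0.4]
grip_width: 0.0852
gripper_force: 0.0
```

Call:
arm_command:
  plan: "0 0 0 0;0 0 0 0;0 0 0 0;0 0 0 0;0 0 0 0;0 0 0 0"
  hand: 1
  grip_force: 40

```text
clock: 3.88
tcp_pos: [0.5009, -0.0429, 0.1031]
orientation: [0.004, 3.141, -0.001]
contact_force: [0.7, -4.1, -0.5]
grip_width: 0.0081
gripper_force: 39.0
```

Call:
arm_command:
  plan: "0 -0.003 0 0;0 0 -0.006 0;0 0 -0.006 0;0 0 0 0"

```text
clock: 4.38
tcp_pos: [0.5004, -0.045, 0.1153]
orientation: [-0.002, -3.141, -0.0]
contact_force: [0.7, -0.4, -4.1]
grip_width: 0.0081
gripper_force: 38.9
```

```bash
cat >> h.py <<'E'
def keyw(xr=(.3,.7),zr=(.06,.2)):
    im,d,c,M=cam("wrist"); P=cloud(d,c,M); return im,P
E
python3 - <<'E'
from h import *
np.set_printoptions(precision=4,suppress=True)
im,P=keyw(); save('w2.png',im)
m=(P[...,2]>.085)&(P[...,2]<.15)&(P[...,0]<.62)&(abs(P[...,1])<.12)
for x0 in np.arange(.43,.61,.01):
    s=P[m&(abs(P[...,0]-x0)<.004)]
    if len(s): print(round(x0,3),len(s),s[:,1].min(),s[:,1].max(),np.median(s[:,1]),np.percentile(s[:,2],[50,95]))
E
```

```text
0.44 242 -0.03755701135059831 0.013866813990644579 -0.01656861755990511 [0.1209 0.1224]
0.45 1980 -0.04766178300789723 0.01652016269872049 -0.016017364498034495 [0.1229 0.1247]
0.46 341 -0.04924423684494905 -0.03788331448870983 -0.043753309893084555 [0.1237 0.1253]
0.47 314 -0.0487284618496531 -0.03919071427633911 -0.043757054276433754 [0.1236 0.1251]
0.48 291 -0.048821862086111015 -0.03919030863346432 -0.04425066266583521 [0.1237 0.1254]
0.49 1099 -0.06203495800035237 -0.027028535940468466 -0.04426706840265988 [0.1358 0.1486]
0.5 256 -0.04857677978287166 -0.04048970801901151 -0.044279775871175944 [0.1241 0.1383]
0.51 244 -0.04860900594448567 -0.040493000942500426 -0.04455097743929417 [0.124  0.1405]
0.52 208 -0.048662283934227966 -0.04047356979801886 -0.044825607514019955 [0.1239 0.1254]
0.53 217 -0.04931208414983856 -0.039893794768420844 -0.04485728770949971 [0.1236 0.1253]
0.54 213 -0.050001096590476864 -0.04036786422013113 -0.044886775780357054 [0.1239 0.1253]
0.55 122 -0.050066000716168776 -0.04030638410363195 -0.044900869876505996 [0.1236 0.1254]
```

Call:
arm_command:
  plan: "0.006 0 0 0;0.006 0 0 0;0.006 0 0 0;0.006 0 0 0;0.01 0 0 0;0.01 0 0 0;0 0 0 0"

```text
clock: 5.3
tcp_pos: [0.4557, -0.0451, 0.115]
orientation: [-0.002, -3.141, -0.0]
contact_force: [0.0, 0.8, -1.1]
grip_width: 0.0083
gripper_force: 39.2
```

Call:
arm_command:
  plan: "0 -0.027 -0.005 0;0 -0.027 -0.005 0;0 0 0 10;0 0 0 10;0 0 0 10;0 0 0 10;0 0 0 10;0 0 0 10;0 0 0 10;0 0 0 10;0 0 0 10;0 0 0 0"

```text
clock: 6.8
tcp_pos: [0.4571, -0.099, 0.1251]
orientation: [2.22, 2.222, -0.0]
contact_force: [-0.4, -0.2, -1.9]
grip_width: 0.0077
gripper_force: 39.2
```

```bash
cat >> h.py <<'E'
def prof(P,ax,lo,hi,box,zr,step=.01):
    m=(P[...,2]>zr[0])&(P[...,2]<zr[1])&(P[...,0]>box[0])&(P[...,0]<box[1])&(P[...,1]>box[2])&(P[...,1]<box[3])
    for x0 in np.arange(lo,hi,step):
        s=P[m&(abs(P[...,ax]-x0)<.004)]
        if len(s)>5: print(round(x0,3),len(s),*np.round([s[:,1-ax].min(),s[:,1-ax].max(),np.median(s[:,1-ax]),*np.percentile(s[:,2],[50,95])],4))
E
python3 - <<'E'
from h import *
im,P=keyw(); save('w3.png',im); o=r.get_obs(); print(o['tcp_pos'],o['orientation'],o['contact_force'],o['moment'],o['joints'])
print('long'); prof(P,1,-.22,-.02,(.43,.48,-.3,0),(.1,.16))
print('short');prof(P,0,.44,.62,(.4,.62,-.065,-.02),(.1,.16))
E
```

```text
[ 0.456984   -0.09898034  0.12509692] [ 2.21828343e+00  2.22418230e+00 -2.52015860e-04] [-0.39173572  0.30396924 -1.81295419] [ 0.00351779  0.00791089 -0.02612673] [-0.52970662  0.3356968   0.73555418  2.16778596 -0.33047685  0.74817442
  0.42632204]
long
-0.15 6 0.4522 0.4617 0.4567 0.1353 0.1363
-0.14 223 0.4522 0.4617 0.4567 0.1361 0.1376
-0.13 230 0.4523 0.4622 0.4572 0.1355 0.137
-0.12 225 0.4529 0.4621 0.4572 0.1349 0.1364
-0.11 241 0.4535 0.4615 0.4572 0.1346 0.1504
-0.1 260 0.4535 0.4615 0.4578 0.1341 0.1489
-0.09 1481 0.4397 0.4751 0.4573 0.1469 0.1587
-0.08 300 0.4526 0.4624 0.4578 0.1325 0.1341
-0.07 313 0.4527 0.4623 0.4573 0.1319 0.1335
-0.06 334 0.4526 0.4628 0.4578 0.1312 0.1329
-0.05 641 0.4532 0.4799 0.4641 0.1305 0.1321
-0.04 237 0.4607 0.4799 0.4712 0.1292 0.1306
short
0.45 68 -0.0644 -0.0514 -0.0592 0.1298 0.1314
0.46 661 -0.065 -0.0417 -0.0536 0.1311 0.1327
0.47 337 -0.0519 -0.0408 -0.0457 0.13 0.1316
0.48 342 -0.0511 -0.0412 -0.0458 0.1296 0.1311
0.49 340 -0.0511 -0.0412 -0.0458 0.1294 0.1311
0.5 340 -0.0511 -0.0411 -0.0458 0.129 0.1307
0.51 336 -0.0512 -0.0411 -0.0458 0.1286 0.1302
0.52 65 -0.0502 -0.0421 -0.0457 0.1275 0.1288
0.58 691 -0.0565 -0.0357 -0.046 0.1214 0.1289
0.59 730 -0.0562 -0.0355 -0.0457 0.127 0.1298
0.6 1796 -0.0649 -0.02 -0.0396 0.1199 0.1295
```

View pics/w3.png

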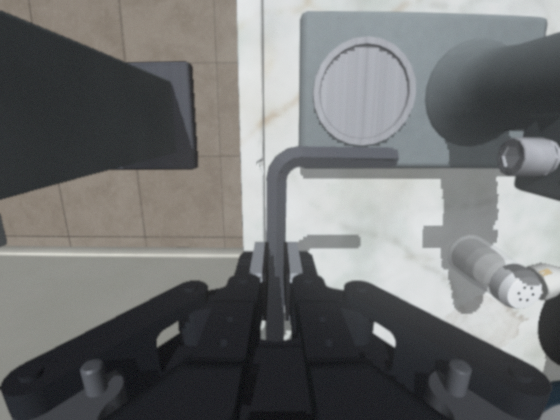

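Call:
arm_command:
  plan: "0 0.015 0.0025 0;0 0.02 0.0025 0;0 0.015 0 0;0 0.006 0 0;0 0 0 0;0 0 0 0"

```text
clock: 7.6
tcp_pos: [0.5121, -0.0993, 0.12]
orientation: [-2.223, -2.219, 0.0]
contact_force: [-0.8, 0.5, -1.7]
grip_width: 0.008
gripper_force: 39.2
```

```bash
python3 - <<'E'
from h import *
im,P=keyw(); save('w4.png',im,(300,60,560,220),3); o=r.get_obs(); print(o['tcp_pos'],o['orientation'],o['contact_force'],o['moment'])
print('long'); prof(P,1,-.18,-.06,(.49,.53,-.3,0),(.1,.16),.02)
print('short');prof(P,0,.52,.62,(.5,.62,-.065,-.025),(.1,.16),.006)
E
```

```text
[ 0.51209882 -0.09923627  0.12005167] [-2.22274221e+00 -2.21931266e+00  2.75944305e-04] [-0.00528106  0.25236408 -2.06589345] [-0.07435891  0.04998579  0.02425149]
long
-0.14 224 0.5071 0.5166 0.5116 0.1308 0.1323
-0.12 222 0.5079 0.5171 0.5127 0.1298 0.1314
-0.1 298 0.5085 0.5166 0.5123 0.1291 0.1586
-0.08 302 0.5076 0.5174 0.5123 0.1272 0.1291
short
0.52 467 -0.0649 -0.0411 -0.0481 0.1253 0.1268
0.526 341 -0.0513 -0.0411 -0.0458 0.1249 0.1264
0.532 324 -0.0509 -0.0415 -0.046 0.1247 0.1264
0.538 336 -0.0515 -0.0415 -0.0461 0.1245 0.1263
0.544 341 -0.0515 -0.0415 -0.0461 0.1241 0.1259
0.55 337 -0.0515 -0.0415 -0.0461 0.124 0.1258
0.556 333 -0.0515 -0.0415 -0.0462 0.1239 0.1255
0.562 332 -0.0515 -0.0415 -0.0462 0.1236 0.1252
0.568 301 -0.0515 -0.0415 -0.0462 0.1234 0.125
0.574 89 -0.0513 -0.0416 -0.0462 0.1226 0.1244
0.58 524 -0.0563 -0.0362 -0.0458 0.122 0.1291
0.586 1143 -0.0566 -0.0357 -0.0457 0.1253 0.1294
0.592 665 -0.0564 -0.0356 -0.0447 0.1278 0.1297
0.598 594 -0.0582 -0.0262 -0.0447 0.1276 0.1297
0.604 3752 -0.065 -0.025 -0.0424 0.1325 0.1403
0.61 1805 -0.065 -0.025 -0.0418 0.1402 0.1479
0.616 1609 -0.065 -0.025 -0.0416 0.1403 0.15
```

View pics/w4.png

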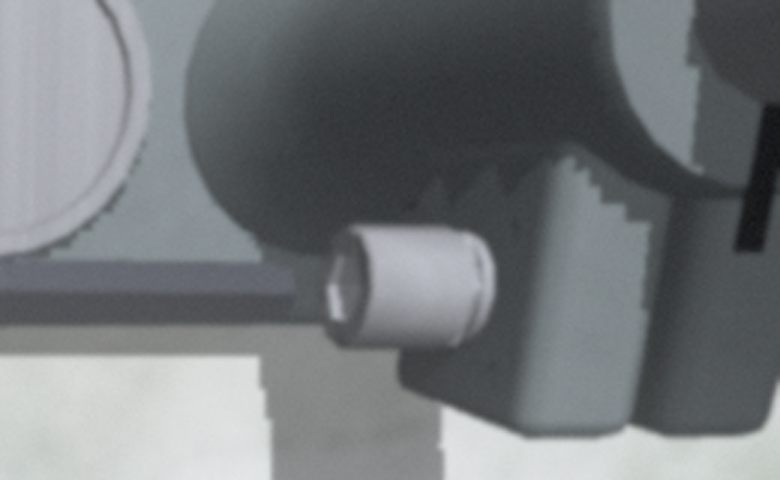

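Call:
arm_command:
  plan: "0 0.004 0 0;0 0.004 0 0;0 0.003 0 0;0 0.003 0 0;0 0 0 0"

```text
clock: 8.28
tcp_pos: [0.527, -0.0991, 0.12]
orientation: [2.223, 2.22, 0.0]
contact_force: [1.3, 0.1, -2.1]
grip_width: 0.0083
gripper_force: 39.2
```

Call:
arm_command:
  plan: "0 0.003 0.001 0;0 0.003 0.001 0;0 0.003 0.001 0;0 0 0 0"

```text
clock: 8.78
tcp_pos: [0.5361, -0.0992, 0.1171]
orientation: [2.223, 2.22, 0.0]
contact_force: [-0.2, -0.0, 0.4]
grip_width: 0.0076
gripper_force: 39.5
```

Call:
arm_command:
  plan: "0 0.002 0 0;0 0.0015 0 0;0 0 0 0"

```text
clock: 9.15
tcp_pos: [0.5395, -0.0992, 0.1171]
orientation: [2.223, 2.22, 0.0]
contact_force: [-1.1, 0.0, 0.2]
grip_width: 0.0082
gripper_force: 39.5
```

Call:
arm_command:
  plan: "0 0.0015 0 0;0 0 0 0"

```text
clock: 9.4
tcp_pos: [0.5407, -0.0993, 0.1171]
orientation: [-2.223, -2.22, 0.0]
contact_force: [-0.9, 0.5, 0.5]
grip_width: 0.0078
gripper_force: 39.6
```

Call:
arm_command:
  plan: "0 0.001 0 0;0 0.001 0 0;0 0 0 0"

```text
clock: 9.78
tcp_pos: [0.5415, -0.0997, 0.1167]
orientation: [-2.222, -2.218, 0.003]
contact_force: [-4.4, -2.4, 1.8]
grip_width: 0.0079
gripper_force: 39.7
```

```bash
python3 - <<'E'
from h import *
im,P=keyw(); save('w5.png',im,(180,60,440,220),3); o=r.get_obs(); print(o['tcp_pos'],o['contact_force'],o['moment'],o['joints'])
print('long'); prof(P,1,-.18,-.06,(.52,.56,-.3,0),(.1,.16),.02)
print('short');prof(P,0,.55,.62,(.5,.62,-.06,-.03),(.1,.16),.006)
E
```

```text
[ 0.54155267 -0.09972739  0.11672683] [-5.32063995 -1.89805044  0.45080982] [-0.25894866  1.03917913  0.16436546] [-0.45266647  0.48410405  0.67871718  1.98444797 -0.41238765  0.81468228
  0.45780968]
long
-0.14 225 0.5371 0.5467 0.5422 0.1265 0.1281
-0.12 223 0.5373 0.5466 0.5422 0.126 0.1275
-0.1 350 0.5365 0.5476 0.5422 0.1262 0.1597
-0.08 295 0.5367 0.5464 0.5418 0.1245 0.1261
short
0.55 407 -0.0597 -0.041 -0.0469 0.1233 0.1249
0.556 348 -0.0511 -0.041 -0.0459 0.1233 0.125
0.562 350 -0.0511 -0.0413 -0.0459 0.1233 0.1248
0.568 352 -0.0511 -0.0413 -0.0459 0.1232 0.1249
0.574 362 -0.0511 -0.0411 -0.0456 0.1231 0.1248
0.58 617 -0.0563 -0.0358 -0.0455 0.1235 0.1288
0.586 896 -0.0564 -0.0358 -0.045 0.127 0.1297
0.592 723 -0.0564 -0.0357 -0.0449 0.1279 0.1298
0.598 667 -0.0564 -0.0357 -0.0449 0.1276 0.1296
0.604 2305 -0.06 -0.03 -0.0435 0.1346 0.1404
0.61 1346 -0.06 -0.0302 -0.0443 0.1401 0.1411
0.616 1242 -0.06 -0.0302 -0.0443 0.1401 0.1411
```

Call:
arm_command:
  plan: "0 0.0015 0 0;0 0 0 0"

```text
clock: 10.07
tcp_pos: [0.542, -0.1001, 0.1164]
orientation: [-2.222, -2.217, 0.005]
contact_force: [-6.7, -2.4, 1.6]
grip_width: 0.008
gripper_force: 39.8
```

Call:
arm_command:
  plan: "0 0 0 0;0 0 0 0;0 0 0 0;0 0 0 0;0 0 -0.025 0;0 0 -0.025 0"
  hand: 0

```text
clock: 10.82
tcp_pos: [0.5441, -0.0992, 0.1675]
orientation: [-2.223, -2.22, 0.001]
contact_force: [1.0, 0.0, -0.1]
grip_width: 0.043
gripper_force: 0.0
```

Call:
arm_command:
  plan: "-0.03 0 0 0;-0.03 0 0 0;-0.027 0 0 0;0 0 0 0;0 0 0 0;0 0 0 0"
  hand: 1

```text
clock: 11.58
tcp_pos: [0.5444, -0.1848, 0.1669]
orientation: [-2.22, -2.222, -0.001]
contact_force: [0.2, 0.3, -0.2]
grip_width: 0.0001
gripper_force: 0.0
```

```bash
python3 - <<'E'
from h import *
im,P=keyw(); o=r.get_obs(); print(o['tcp_pos'],o['contact_force'],o['moment'])
print('long'); prof(P,1,-.22,-.05,(.52,.56,-.3,0),(.09,.14),.02)
print('short');prof(P,0,.55,.60,(.5,.62,-.06,-.03),(.1,.16),.006)
E
```

```text
[ 0.54439186 -0.1849358   0.16694109] [ 0.17730696  0.23529661 -0.70210007] [ 0.02715068 -0.03106941  0.03993562]
long
-0.2 19 0.5423 0.5496 0.546 0.1128 0.1138
-0.18 153 0.5402 0.5503 0.5452 0.1143 0.1159
-0.16 162 0.5396 0.5494 0.5445 0.1151 0.117
-0.14 176 0.5391 0.5494 0.5439 0.1162 0.1179
-0.12 192 0.5386 0.5486 0.5436 0.1169 0.1188
-0.1 210 0.5381 0.5478 0.543 0.1179 0.1195
-0.08 228 0.5371 0.5471 0.5421 0.1188 0.1206
-0.06 256 0.5366 0.5476 0.5422 0.1197 0.1216
short
0.55 284 -0.0597 -0.0446 -0.0504 0.1207 0.1225
0.556 235 -0.0527 -0.0452 -0.0495 0.1213 0.123
0.562 225 -0.0527 -0.0452 -0.0494 0.1214 0.1233
0.568 225 -0.0524 -0.0453 -0.0494 0.1217 0.1237
0.574 224 -0.0522 -0.0455 -0.0493 0.122 0.1241
0.58 283 -0.0564 -0.0457 -0.0502 0.1224 0.1285
0.586 363 -0.0569 -0.046 -0.052 0.1257 0.1292
0.592 330 -0.0569 -0.0473 -0.0526 0.1265 0.1293
0.598 310 -0.0567 -0.0473 -0.0525 0.1264 0.1291
```

Call:
arm_command:
  plan: "-0.002 0.001 0.018 0;0 0 0.017 0;0 0 0 0"

```text
clock: 12.0
tcp_pos: [0.5437, -0.1876, 0.1299]
orientation: [-2.221, -2.218, 0.004]
contact_force: [1.0, 0.7, -0.0]
grip_width: -0.0005
gripper_force: 0.0
```

Call:
arm_command:
  plan: "0 0 0.003 0;0 0 0.003 0;0 0 0.003 0;0 0 0 0"

```text
clock: 12.5
tcp_pos: [0.5451, -0.1882, 0.123]
orientation: [-2.223, -2.22, 0.0]
contact_force: [-0.3, -0.1, -0.0]
grip_width: -0.0001
gripper_force: 0.0
```

Call:
arm_command:
  plan: "0 0 0.003 0;0 0 0.003 0;0 0 0 0"

```text
clock: 12.88
tcp_pos: [0.5449, -0.1881, 0.1168]
orientation: [-2.222, -2.22, 0.0]
contact_force: [-0.1, -0.6, 0.0]
grip_width: -0.0001
gripper_force: 0.0
```

```bash
python3 - <<'E'
from h import *
im,P=keyw(); save('w6.png',im); o=r.get_obs(); print(o['tcp_pos'],o['contact_force'],o['moment'])
print('long'); prof(P,1,-.22,-.05,(.53,.56,-.3,0),(.09,.125),.02)
E
```

```text
[ 0.54505597 -0.18820417  0.1169498 ] [-0.47653917 -0.64181262 -0.32505903] [ 0.04885711 -0.0677199   0.04105084]
long
-0.18 182 0.5401 0.5501 0.5451 0.1142 0.116
-0.16 275 0.5398 0.5494 0.5446 0.1151 0.117
-0.14 313 0.539 0.5488 0.5442 0.116 0.1177
-0.12 350 0.5384 0.5488 0.5433 0.117 0.1189
-0.1 388 0.5377 0.5482 0.543 0.1179 0.1198
-0.08 442 0.5371 0.5472 0.5422 0.1189 0.1206
```

View pics/w6.png

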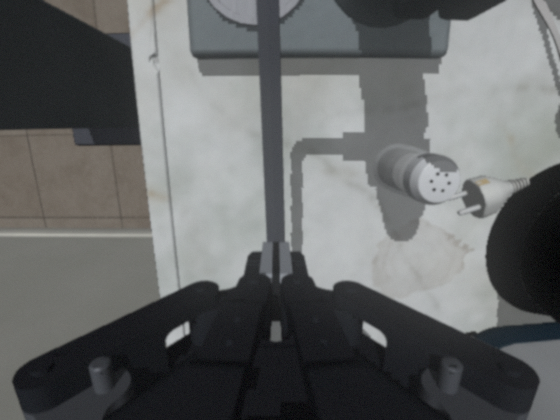

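```bash
python3 - <<'E'
from h import *
np.set_printoptions(precision=4,suppress=True)
im,P=keyw(); 
for v in range(225,345,6): print(v,P[v,275],P[v,268],P[v,285])
o=r.get_obs();print(o['grip_width'],o['tau'])
save('w7.png',im,(220,200,340,350),5)
E
```

```text
225 [ 0.5452 -0.1722  0.1149] [ 0.5414 -0.173   0.1126] [ 0.5545 -0.2113  0.0002]
231 [ 0.5452 -0.1753  0.1158] [ 0.5414 -0.176   0.1138] [ 0.5546 -0.2178 -0.0012]
237 [ 0.5452 -0.1788  0.1157] [ 0.5414 -0.1797  0.1132] [ 0.5546 -0.2238 -0.0008]
243 [ 0.5453 -0.1768  0.1291] [ 0.5418 -0.1766  0.1297] [ 0.5502 -0.1771  0.1285]
249 [ 0.5453 -0.1775  0.135 ] [ 0.5419 -0.177   0.1361] [ 0.55   -0.1769  0.1364]
255 [ 0.5453 -0.1766  0.1438] [ 0.5421 -0.177   0.1428] [ 0.5498 -0.177   0.143 ]
261 [ 0.5453 -0.1769  0.1492] [ 0.5423 -0.1767  0.1496] [ 0.5496 -0.1769  0.1493]
267 [ 0.5453 -0.1771  0.1545] [ 0.5424 -0.1771  0.1544] [ 0.5494 -0.1766  0.1554]
273 [ 0.5453 -0.1772  0.1595] [ 0.5425 -0.1765  0.1609] [ 0.5492 -0.1766  0.1607]
279 [ 0.5453 -0.1787  0.1616] [ 0.5427 -0.176   0.1665] [ 0.549  -0.1758  0.1669]
285 [ 0.5453 -0.181   0.1622] [ 0.5428 -0.1756  0.1715] [ 0.5489 -0.1754  0.1719]
291 [ 0.5453 -0.1845  0.1608] [ 0.5429 -0.176   0.1748] [ 0.5488 -0.1755  0.1758]
297 [ 0.5453 -0.1879  0.1598] [ 0.5429 -0.1781  0.1753] [ 0.5486 -0.1754  0.1796]
303 [ 0.5453 -0.1901  0.1608] [ 0.5427 -0.1829  0.1717] [ 0.5487 -0.1777  0.1796]
309 [ 0.5453 -0.1931  0.1605] [ 0.5427 -0.186   0.1708] [ 0.5486 -0.1794  0.1805]
315 [ 0.5453 -0.1962  0.1603] [ 0.5427 -0.188   0.1717] [ 0.549  -0.1883  0.1712]
321 [ 0.5447 -0.3184 -0.0006] [ 0.5426 -0.1915  0.1705] [ 0.549  -0.1904  0.172 ]
327 [ 0.5447 -0.3255 -0.0001] [ 0.5427 -0.1927  0.1724] [ 0.549  -0.1937  0.1712]
333 [ 0.5447 -0.334  -0.0013] [ 0.5426 -0.1958  0.1719] [ 0.549  -0.1956  0.1721]
339 [ 0.5447 -0.3418 -0.0013] [ 0.5427 -0.1958  0.1752] [ 0.5489 -0.1958  0.1752]
0.00011660867860966906 [ -0.01   -47.1882  10.2834 -21.2074   0.0069   0.0037   0.002 ]
```

View pics/w7.png

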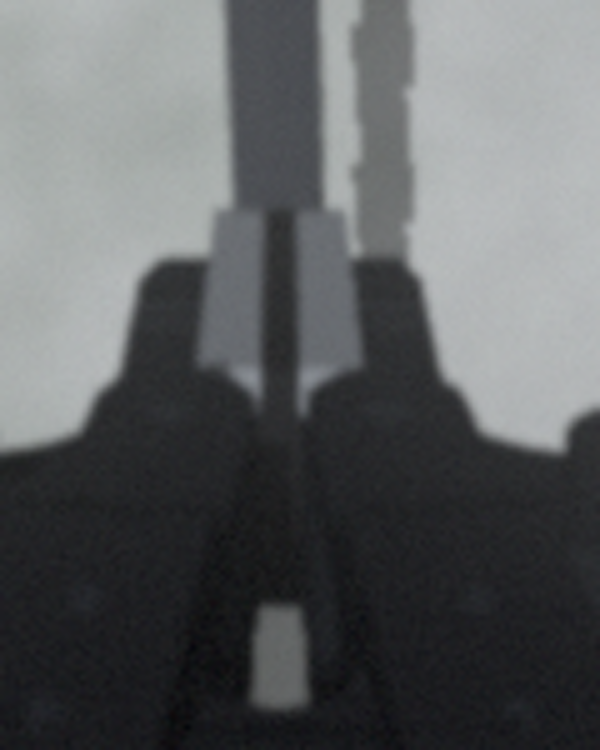

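Call:
arm_command:
  plan: "0 0 0.002 0;0 0 0.002 0;0 0 0.002 0;0 0 0 0"

```text
clock: 13.48
tcp_pos: [0.545, -0.1881, 0.1109]
orientation: [-2.223, -2.22, 0.0]
contact_force: [-0.5, 0.7, -0.6]
grip_width: -0.0
gripper_force: 0.0
```

Call:
arm_command:
  plan: "0 0 0.002 0;0 0 0.002 0;0 0 0 0"

```text
clock: 13.85
tcp_pos: [0.5451, -0.1882, 0.1069]
orientation: [-2.223, -2.22, 0.0]
contact_force: [0.2, 0.7, 1.2]
grip_width: -0.0002
gripper_force: 0.2
```

Call:
arm_command:
  plan: "0 0 0.002 0;0 0 0.002 0;0 0 0 0"

```text
clock: 14.22
tcp_pos: [0.5452, -0.188, 0.103]
orientation: [-2.223, -2.22, -0.0]
contact_force: [0.6, 0.7, 1.6]
grip_width: 0.0002
gripper_force: 0.6
```

```bash
python3 - <<'E'
from h import *
im,P=keyw(); o=r.get_obs(); print(o['tcp_pos'],o['contact_force'],o['moment'],o['grip_width'])
print('long'); prof(P,1,-.18,-.05,(.53,.56,-.3,0),(.09,.125),.02)
E
```

```text
[ 0.54521437 -0.18810674  0.10307299] [0.67304012 0.22321801 2.11578557] [ 0.15719239 -0.05174298 -0.02646073] 0.00016026115269879434
long
-0.18 552 0.5321 0.5592 0.5454 0.119 0.1244
-0.16 299 0.5398 0.5495 0.5449 0.1097 0.1114
-0.14 344 0.5391 0.5488 0.544 0.1116 0.1133
-0.12 405 0.5382 0.5483 0.5433 0.1134 0.1151
-0.1 463 0.5377 0.5477 0.543 0.1153 0.1171
-0.08 537 0.5369 0.5473 0.5423 0.1172 0.1189
```

Call:
arm_command:
  plan: "0 0 0.003 0;0 0 0.003 0;0 0 0 0"

```text
clock: 14.65
tcp_pos: [0.5452, -0.188, 0.0969]
orientation: [-2.222, -2.22, -0.0]
contact_force: [0.8, 2.3, 3.4]
grip_width: -0.0003
gripper_force: 1.3
```

Call:
arm_command:
  plan: "0 0 0.003 0;0.001 0 0.003 0;0 0 0 0"

```text
clock: 15.02
tcp_pos: [0.5449, -0.1874, 0.0908]
orientation: [-2.223, -2.22, 0.001]
contact_force: [0.2, 0.5, 3.5]
grip_width: 0.0001
gripper_force: 1.5
```

Call:
arm_command:
  plan: "0 0 0.003 0;0.001 0 0.003 0;0 0 0 0"

```text
clock: 15.4
tcp_pos: [0.5449, -0.1863, 0.0848]
orientation: [-2.223, -2.22, 0.001]
contact_force: [0.2, 1.2, 3.3]
grip_width: -0.0002
gripper_force: 1.6
```

Call:
arm_command:
  plan: "0.001 0 0.003 0;0.001 0 0.003 0;0 0 0 0"

```text
clock: 15.78
tcp_pos: [0.5448, -0.1846, 0.0788]
orientation: [-2.223, -2.22, 0.001]
contact_force: [-0.1, -2.3, 3.6]
grip_width: -0.0
gripper_force: 1.7
```

Call:
arm_command:
  plan: "0.001 0 0.003 0;0.001 0 0.003 0;0 0 0 0"

```text
clock: 16.15
tcp_pos: [0.5448, -0.1826, 0.0728]
orientation: [-2.223, -2.22, 0.001]
contact_force: [0.1, -3.4, 3.0]
grip_width: 0.0002
gripper_force: 1.8
```

Call:
arm_command:
  plan: "0.001 0 0.003 0;0.001 0 0.003 0;0 0 0 0"

```text
clock: 16.52
tcp_pos: [0.545, -0.1801, 0.0668]
orientation: [-2.222, -2.22, 0.001]
contact_force: [-0.6, -3.3, 2.4]
grip_width: 0.0004
gripper_force: 2.7
```

```bash
python3 - <<'E'
from h import *
im,P=keyw(); o=r.get_obs(); print(o['tcp_pos'],o['contact_force'],o['moment'],o['grip_width'])
print('long'); prof(P,1,-.18,-.05,(.53,.56,-.3,0),(.04,.12),.02)
print('short');prof(P,0,.55,.60,(.5,.62,-.06,-.03),(.1,.16),.006)
E
```

```text
[ 0.54504044 -0.18022447  0.06694008] [-0.04885577 -2.82400276  3.38630129] [-0.79288473  0.22178317  0.01383506] 3.36416906359701e-05
long
-0.18 210 0.5429 0.5482 0.5454 0.1109 0.1197
-0.16 265 0.5396 0.5499 0.5447 0.0767 0.0788
-0.14 355 0.5388 0.549 0.5443 0.0843 0.0863
-0.12 476 0.5382 0.5488 0.5433 0.0918 0.0941
-0.1 652 0.5376 0.5481 0.5431 0.0993 0.1018
-0.08 908 0.5369 0.5475 0.5425 0.107 0.1095
short
```

Call:
arm_command:
  plan: "0.0013 0 0.003 0;0.0013 0 0.003 0;0 0 0 0"

```text
clock: 16.95
tcp_pos: [0.5449, -0.1775, 0.0607]
orientation: [-2.223, -2.22, 0.001]
contact_force: [-1.2, -5.1, 2.7]
grip_width: 0.0
gripper_force: 2.6
```

Call:
arm_command:
  plan: "0.0013 0 0.003 0;0.0013 0 0.003 0;0 0 0 0"

```text
clock: 17.32
tcp_pos: [0.5449, -0.1749, 0.0548]
orientation: [-2.222, -2.22, 0.001]
contact_force: [-0.6, -5.0, 2.2]
grip_width: -0.0005
gripper_force: 2.7
```

Call:
arm_command:
  plan: "0.0015 0 0.003 0;0 0 0 0"

```text
clock: 17.58
tcp_pos: [0.545, -0.1735, 0.0519]
orientation: [-2.223, -2.22, 0.0]
contact_force: [-2.1, -5.2, 1.2]
grip_width: -0.0002
gripper_force: 2.7
```

Call:
arm_command:
  plan: "0.0015 0 0.003 0;0 0 0 0"

```text
clock: 17.82
tcp_pos: [0.545, -0.1719, 0.0489]
orientation: [-2.223, -2.22, 0.0]
contact_force: [-1.5, -5.3, 2.6]
grip_width: -0.0003
gripper_force: 2.7
```

```bash
python3 - <<'E'
from h import *
im,P=keyw(); save('w8.png',im); o=r.get_obs(); print(o['tcp_pos'],o['contact_force'],o['moment'],o['joints'])
print('long'); prof(P,1,-.18,-.05,(.53,.56,-.3,0),(.02,.12),.02)
im,d,c,M=cam("scene"); save('s2.png',im,(260,220,400,340),5)
E
```

```text
[ 0.54512563 -0.17199347  0.04905092] [-0.78092077 -4.54577391  2.02690228] [-1.06401996  0.22468679 -0.00792598] [-0.25060016  0.61277046  0.59816346  1.97013871 -0.51746599  0.71379504
  0.66304017]
long
-0.18 313 0.5411 0.5498 0.5453 0.1026 0.1067
-0.16 3204 0.5305 0.56 0.5453 0.1009 0.1129
-0.14 312 0.5389 0.5491 0.5444 0.0675 0.0701
-0.12 465 0.5384 0.5488 0.5437 0.0785 0.0814
-0.1 688 0.5377 0.548 0.543 0.0896 0.0926
-0.08 1127 0.537 0.5478 0.5424 0.1009 0.1038
```

View pics/s2.png

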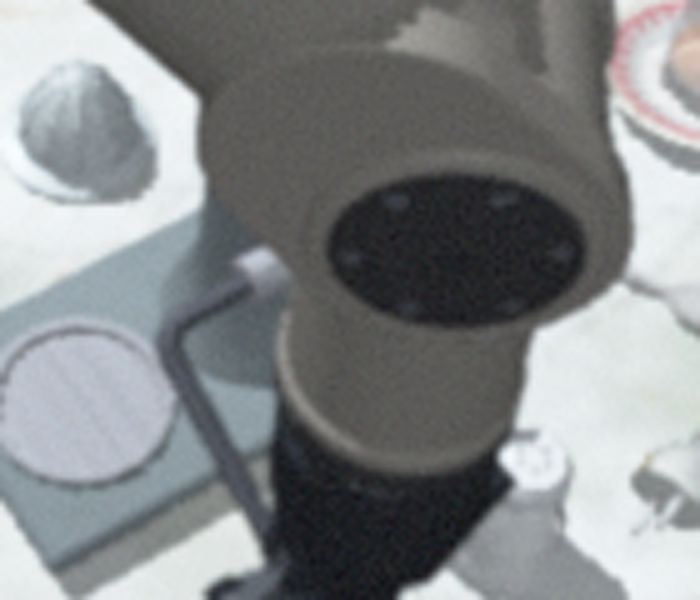

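Call:
arm_command:
  plan: "0.001 0 0.003 0;0 0 0 0"

```text
clock: 18.18
tcp_pos: [0.5452, -0.1705, 0.0459]
orientation: [-2.222, -2.22, -0.0]
contact_force: [-0.5, -3.6, 1.8]
grip_width: -0.0001
gripper_force: 2.8
```

Call:
arm_command:
  plan: "0.001 0 0.003 0;0 0 0 0"

```text
clock: 18.42
tcp_pos: [0.5454, -0.1692, 0.0429]
orientation: [-2.222, -2.22, -0.001]
contact_force: [1.0, -1.4, 4.8]
grip_width: -0.0001
gripper_force: 2.9
```

Call:
arm_command:
  plan: "0.0015 0 0.003 0;0 0 0 0"

```text
clock: 18.68
tcp_pos: [0.5456, -0.1677, 0.0401]
orientation: [-2.222, -2.221, -0.001]
contact_force: [0.3, 0.2, 5.6]
grip_width: 0.0
gripper_force: 3.1
```

Call:
arm_command:
  plan: "0.0015 0 0.003 0;0 0 0 0"

```text
clock: 18.92
tcp_pos: [0.546, -0.1662, 0.0374]
orientation: [2.222, 2.221, 0.002]
contact_force: [1.3, 0.1, 6.8]
grip_width: -0.0004
gripper_force: 3.5
```

Call:
arm_command:
  plan: "0.001 0 0.002 0;0 0 0 0"

```text
clock: 19.18
tcp_pos: [0.5463, -0.1653, 0.0356]
orientation: [2.222, 2.22, 0.003]
contact_force: [0.5, 0.3, 8.1]
grip_width: -0.0001
gripper_force: 3.9
```

```bash
cat > k.py <<'E'
from h import *
im,P=keyw(); o=r.get_obs(); t=np.array(o['tcp_pos']); f=np.array(o['contact_force']); print(t,f)
m=(P[...,0]>.53)&(P[...,0]<.556)&(P[...,2]>.03)&(P[...,2]<.115)&(P[...,1]<-.075)&(P[...,1]>t[1]+.025)
s=P[m]; 
ys=np.arange(-.135,-.075,.01); z=[np.percentile(s[abs(s[:,1]-y)<.004,2],90) for y in ys]
print('theta',-np.arctan(-np.polyfit(ys,z,1)[0]),'xmed',np.median(s[:,0]))
ry=t[1]+.011+.046; rz=t[2]+.006-.12; print('tau',ry*-f[2]-rz*-f[1])
E
python3 k.py
```

```text
[ 0.54635326 -0.16530395  0.03569933] [ 2.2582791  -0.38265633  7.52008744]
theta 0.600369889116828 xmed 0.5438642055635572
tau 0.8444173824606938
```

Call:
arm_command:
  plan: "0.001 0 0.002 0;0 0 0 0"

```text
clock: 19.48
tcp_pos: [0.5465, -0.1642, 0.0338]
orientation: [2.222, 2.22, 0.003]
contact_force: [1.2, 0.1, 9.8]
grip_width: -0.0001
gripper_force: 4.2
```

```bash
python3 k.py
```

```text
[ 0.5465912  -0.16424027  0.03384529] [0.79572204 0.25996623 8.98355964]
theta 0.6141089397562899 xmed 0.5439928945765041
tau 0.9425618116672353
```

Call:
arm_command:
  plan: "0 0 -0.01 0;0 0 -0.02 0;0 0 -0.03 0;0 0 -0.035 0;0 0 -0.04 0;0 0 0 0"

```text
clock: 20.27
tcp_pos: [0.5467, -0.1648, 0.1716]
orientation: [2.22, 2.218, 0.007]
contact_force: [-0.6, 0.4, 0.3]
grip_width: 0.0001
gripper_force: 0.0
```

Call:
arm_command:
  plan: "0.03 -0.0015 0 0;0.03 -0.002 0 0;0.01 0 0 0;0 0 0 0"
  hand: 0

```text
clock: 20.78
tcp_pos: [0.5415, -0.0945, 0.1679]
orientation: [-2.221, -2.221, 0.001]
contact_force: [-0.7, -0.5, 0.6]
grip_width: 0.0426
gripper_force: 0.0
```

```bash
python3 - <<'E'
from h import *
im,P=keyw(); o=r.get_obs(); print(o['tcp_pos'],o['contact_force'],o['grip_width'])
print('long'); prof(P,1,-.2,-.05,(.53,.56,-.3,0),(.02,.13),.01)
E
```

```text
[ 0.54155635 -0.09557178  0.1680593 ] [ 0.12251454  0.25417138 -0.80234349] 0.04283144878740494
long
-0.18 29 0.5403 0.5493 0.5453 0.0564 0.0581
-0.17 48 0.5404 0.5492 0.5447 0.0608 0.0635
-0.16 61 0.5395 0.549 0.5442 0.0656 0.0688
-0.15 62 0.5395 0.5488 0.5441 0.0708 0.073
-0.14 67 0.5396 0.5486 0.5441 0.0756 0.0777
-0.13 78 0.5388 0.5485 0.544 0.0806 0.0824
-0.12 87 0.5389 0.5483 0.5439 0.0853 0.0877
-0.11 99 0.5381 0.5481 0.5431 0.0898 0.0926
-0.1 107 0.5383 0.548 0.5431 0.0947 0.0971
-0.09 116 0.5376 0.5479 0.5423 0.0997 0.102
-0.08 123 0.5371 0.5468 0.5423 0.1045 0.1071
-0.07 139 0.5372 0.5466 0.5423 0.1092 0.1121
-0.06 155 0.5366 0.5465 0.5416 0.1141 0.1168
-0.05 326 0.5374 0.5599 0.5475 0.1197 0.1225
```

Call:
arm_command:
  plan: "0 0.001 0.03 0;0 0 0.03 0;0 0 0.025 0;0 0 0 0"

```text
clock: 21.32
tcp_pos: [0.5412, -0.0965, 0.0817]
orientation: [-2.224, -2.216, 0.005]
contact_force: [0.9, -0.4, 1.3]
grip_width: 0.043
gripper_force: 0.0
```

Call:
arm_command:
  plan: "0 0 0 0;0 0 0 0;0 0 0 0;0 0 0 0"
  hand: 1
  grip_force: 40

```text
clock: 21.82
tcp_pos: [0.5423, -0.0951, 0.0835]
orientation: [-2.222, -2.22, 0.0]
contact_force: [-4.2, -0.7, 3.5]
grip_width: 0.0086
gripper_force: 39.8
```

```bash
python3 - <<'E'
from h import *
im,P=keyw(); save('w9.png',im,(180,120,380,360),3); o=r.get_obs(); print(o['tcp_pos'],o['contact_force'],o['moment'],o['grip_width'])
for v in range(225,330,6): print(v,[np.round(P[v,u],4) for u in(262,276,290)])
E
```

```text
[ 0.54237418 -0.09509548  0.08338246] [-4.43719403 -0.91988298  3.41390207] [0.03064975 0.73713569 0.28825773] 0.008861122040978275
225 [array([ 5.316e-01, -1.066e-01,  3.000e-04]), array([ 0.543 , -0.0694,  0.11  ]), array([ 0.5548, -0.107 , -0.0008])]
231 [array([ 0.5314, -0.1127, -0.0017]), array([ 0.543 , -0.0729,  0.1079]), array([ 0.5549, -0.1126, -0.0014])]
237 [array([ 0.5313, -0.1179, -0.0013]), array([ 0.543 , -0.0763,  0.1065]), array([ 0.555 , -0.1182, -0.002 ])]
243 [array([ 0.5361, -0.0835,  0.0959]), array([ 0.543 , -0.0802,  0.104 ]), array([ 0.55  , -0.0834,  0.0963])]
249 [array([ 0.5364, -0.0837,  0.103 ]), array([ 0.543 , -0.0841,  0.102 ]), array([ 0.5496, -0.0831,  0.1043])]
255 [array([ 0.5367, -0.0839,  0.1092]), array([ 0.543 , -0.0876,  0.1012]), array([ 0.5494, -0.0841,  0.1089])]
261 [array([ 0.537 , -0.0836,  0.1162]), array([ 0.543 , -0.0921,  0.0985]), array([ 0.549 , -0.0832,  0.117 ])]
267 [array([ 0.5372, -0.0837,  0.1215]), array([ 0.543 , -0.0964,  0.0964]), array([ 0.5487, -0.0834,  0.1222])]
273 [array([ 0.5374, -0.0837,  0.1268]), array([ 0.543 
[... 371 characters left out ...]
5486, -0.0921,  0.1262])]
297 [array([ 0.5373, -0.0947,  0.1265]), array([ 0.543 , -0.1225,  0.0825]), array([ 0.5486, -0.0944,  0.1269])]
303 [array([ 0.5373, -0.0969,  0.1273]), array([ 0.543 , -0.1282,  0.0799]), array([ 0.5486, -0.0965,  0.128 ])]
309 [array([ 0.5372, -0.0996,  0.1276]), array([ 0.543 , -0.1343,  0.077 ]), array([ 0.5487, -0.0996,  0.1276])]
315 [array([ 0.5372, -0.1029,  0.127 ]), array([ 0.543 , -0.1403,  0.0746]), array([ 0.5487, -0.1027,  0.1273])]
321 [array([ 0.5301, -0.2008, -0.0012]), array([ 0.543, -0.148,  0.07 ]), array([ 0.556 , -0.2007, -0.001 ])]
327 [array([ 0.53  , -0.2074, -0.0012]), array([ 0.543 , -0.1559,  0.0658]), array([ 0.5561, -0.2077, -0.0016])]
```

View pics/w9.png

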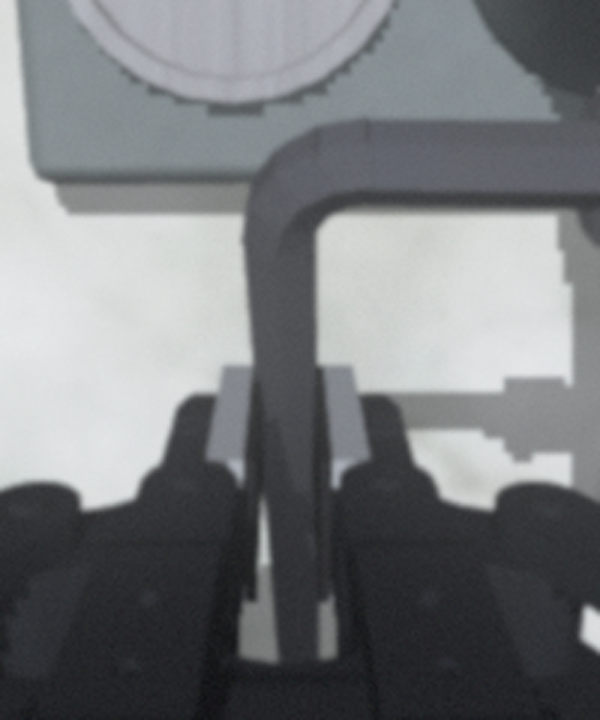

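Call:
arm_command:
  plan: "0 0 0 0;0 0 0 0;0 0 0.009 0;0 0 0 0"
  hand: 0.5

```text
clock: 22.38
tcp_pos: [0.5423, -0.0948, 0.0732]
orientation: [-2.222, -2.219, 0.001]
contact_force: [0.0, -0.6, 0.4]
grip_width: 0.0213
gripper_force: 0.0
```

Call:
arm_command:
  plan: "0 0 0 0;0 0 0 0;0 0 0 0"
  hand: 1

```text
clock: 22.75
tcp_pos: [0.542, -0.0946, 0.074]
orientation: [-2.221, -2.22, 0.001]
contact_force: [-4.9, 2.5, 3.4]
grip_width: 0.0094
gripper_force: 39.1
```

Call:
arm_command:
  plan: "0 -0.002 0 0;0 -0.004 0 0;0 -0.004 0 0;0 0 0 0"

```text
clock: 23.25
tcp_pos: [0.5346, -0.0945, 0.0747]
orientation: [2.221, 2.218, 0.004]
contact_force: [3.6, 3.5, 3.0]
grip_width: 0.0092
gripper_force: 39.2
```

Call:
arm_command:
  plan: "0 -0.004 0 0;0 -0.004 0 0;0 -0.004 0 0;0 0 0 0"

```text
clock: 23.75
tcp_pos: [0.5193, -0.0957, 0.0736]
orientation: [-2.223, -2.218, 0.003]
contact_force: [0.1, -0.0, -1.7]
grip_width: 0.009
gripper_force: 38.8
```

Call:
arm_command:
  plan: "0 -0.005 0 0;0 -0.005 0 0;0 -0.005 0 0;0 0 0 0"

```text
clock: 24.25
tcp_pos: [0.5052, -0.095, 0.0741]
orientation: [-2.223, -2.219, 0.0]
contact_force: [0.2, 0.5, -1.3]
grip_width: 0.009
gripper_force: 38.8
```

```bash
python3 - <<'E'
from h import *
im,P=keyw(); o=r.get_obs(); print(o['tcp_pos'],o['contact_force'],o['moment'],o['grip_width'])
print('long'); prof(P,1,-.2,-.05,(.49,.53,-.3,0),(.02,.14),.01)
print('short');prof(P,0,.5,.60,(.5,.62,-.065,-.02),(.1,.16),.006)
E
```

```text
[ 0.50566047 -0.09491769  0.07416243] [-0.50833166  0.48570579 -1.72031614] [-0.01875913 -0.0582937   0.00335679] 0.008674021839168652
long
-0.16 9 0.5014 0.5109 0.5077 0.0672 0.0682
-0.15 113 0.5008 0.5108 0.5058 0.0708 0.0736
-0.14 121 0.5011 0.5106 0.5058 0.0758 0.0784
-0.13 141 0.5007 0.5104 0.5053 0.0806 0.0828
-0.12 163 0.5009 0.5107 0.5058 0.0852 0.0877
-0.11 169 0.5007 0.5105 0.5059 0.0901 0.0927
-0.1 624 0.4978 0.5134 0.5054 0.1174 0.1299
-0.09 1281 0.49 0.53 0.5103 0.1066 0.1324
-0.08 2695 0.49 0.5244 0.509 0.1248 0.1368
-0.07 362 0.5005 0.5105 0.5055 0.1097 0.1123
-0.06 431 0.5001 0.5105 0.5055 0.1147 0.1172
-0.05 1339 0.5008 0.53 0.5136 0.1204 0.1227
short
0.5 338 -0.0649 -0.047 -0.0561 0.1149 0.1178
0.506 1076 -0.065 -0.0423 -0.053 0.1172 0.1205
0.512 911 -0.0649 -0.0406 -0.0476 0.12 0.1221
0.518 722 -0.0525 -0.0405 -0.0454 0.1211 0.1226
0.524 726 -0.052 -0.0405 -0.0455 0.1214 0.1229
0.53 716 -0.0519 -0.0406 -0.0454 0.1216 0.1229
0.536 716 -0.0524 -0.0408 -0.0456 0.1217 0.1232
0.542 727 -0.0523 -0.0408 -0.0457 0.1219 0.1234
0.548 727 -0.0523 -0.0408 -0.0457 0.1221 0.1236
0.554 726 -0.0523 -0.0407 -0.0455 0.1223 0.1237
0.56 659 -0.0527 -0.0407 -0.0456 0.1223 0.1238
0.566 206 -0.0525 -0.0408 -0.0457 0.122 0.1234
0.578 39 -0.0536 -0.0364 -0.0412 0.1253 0.1295
0.584 2327 -0.0565 -0.0358 -0.0454 0.1238 0.1294
0.59 1507 -0.0559 -0.0355 -0.045 0.1273 0.1297
0.596 1142 -0.0561 -0.0357 -0.0441 0.1279 0.1297
```

Call:
arm_command:
  plan: "-0.03 -0.003 0 0;-0.03 -0.003 0 0;0 0 0.015 0;0 0 0.015 0;0 0 0.01 0;0 0 0 0"

```text
clock: 25.05
tcp_pos: [0.4991, -0.154, 0.033]
orientation: [-2.22, -2.22, 0.002]
contact_force: [-0.3, -0.2, -0.9]
grip_width: 0.0091
gripper_force: 38.9
```

Call:
arm_command:
  plan: "0 0 0.004 0;0 0 0.004 0;0 0 0 0"
  grip_force: 25

```text
clock: 25.42
tcp_pos: [0.5, -0.1547, 0.0262]
orientation: [2.222, 2.22, 0.001]
contact_force: [-0.4, 0.7, 0.1]
grip_width: 0.0093
gripper_force: 39.1
```

Call:
arm_command:
  plan: "0 0 0.004 0;0 0 0.004 0;0 0 0 0"
  hand: 1
  grip_force: 20

```text
clock: 25.8
tcp_pos: [0.5002, -0.1549, 0.0181]
orientation: [2.222, 2.22, 0.001]
contact_force: [1.9, 2.4, 3.2]
grip_width: 0.0089
gripper_force: 39.2
```

```bash
python3 - <<'E'
from h import *
im,P=keyw(); o=r.get_obs(); print(o['tcp_pos'],o['contact_force'],o['moment'],o['grip_width'],o['gripper_force'])
print('long'); prof(P,1,-.26,-.09,(.48,.52,-.3,0),(.004,.09),.01)
for v in range(225,300,6): print(v,[np.round(P[v,u],4) for u in(262,276,290)])
E
```

```text
[ 0.50014452 -0.154963    0.0181616 ] [0.67625106 1.15978401 3.10442041] [ 0.18247179 -0.32322398  0.14743972] 0.009152829047961195 39.11191642284393
long
-0.21 38 0.4961 0.5056 0.5017 0.0219 0.0234
-0.2 145 0.4956 0.5055 0.5003 0.0248 0.027
-0.19 159 0.4958 0.5053 0.5003 0.0287 0.031
-0.18 180 0.4956 0.5056 0.5008 0.0324 0.0341
-0.17 207 0.494 0.5055 0.5008 0.036 0.038
-0.16 633 0.4928 0.5083 0.5004 0.0614 0.0736
-0.15 1241 0.48 0.5189 0.5004 0.0467 0.072
-0.14 3120 0.4816 0.5194 0.5004 0.07 0.0851
-0.13 360 0.4954 0.5055 0.5004 0.0512 0.0533
-0.12 433 0.4953 0.5053 0.5004 0.0549 0.0571
-0.11 881 0.4956 0.5199 0.5042 0.059 0.0614
-0.1 757 0.4997 0.52 0.5114 0.0599 0.0615
225 [array([ 0.4925, -0.1447, -0.0011]), array([ 0.5008, -0.1257,  0.0549]), array([ 0.5094, -0.1448, -0.0014])]
231 [array([ 0.4924, -0.1489, -0.0022]), array([ 0.5008, -0.1291,  0.0525]), array([ 0.5094, -0.1485, -0.0008])]
237 [array([ 0.4924, -0.1524, -0.0012]), array([ 0.5008, -0.1323,  0.051 ]), array([ 0.5095, -0.1529, -0.0022])]
243 [array([ 0.4939, -0.1435,  0.0303]), array([ 0.5008, -0.1352,  0.0504]), arr
[... 349 characters left out ...]
8, -0.1434,  0.0509])]
267 [array([ 0.495 , -0.1437,  0.0557]), array([ 0.5008, -0.149 ,  0.0454]), array([ 0.5066, -0.144 ,  0.0553])]
273 [array([ 0.4952, -0.1437,  0.061 ]), array([ 0.5008, -0.153 ,  0.0435]), array([ 0.5062, -0.1425,  0.0632])]
279 [array([ 0.4953, -0.1453,  0.0629]), array([ 0.5008, -0.1572,  0.0415]), array([ 0.5064, -0.1464,  0.061 ])]
285 [array([ 0.4952, -0.1489,  0.0613]), array([ 0.5008, -0.1606,  0.0411]), array([ 0.5063, -0.1484,  0.0622])]
291 [array([ 0.4952, -0.1511,  0.0622]), array([ 0.5008, -0.1649,  0.0394]), array([ 0.5064, -0.1516,  0.0613])]
297 [array([ 0.4951, -0.1539,  0.062 ]), array([ 0.5008, -0.1693,  0.0377]), array([ 0.5064, -0.1539,  0.0621])]
```

Call:
arm_command:
  plan: "0 0 0.004 0;0 0 0.004 0;0 0 0 0"

```text
clock: 26.22
tcp_pos: [0.4994, -0.1553, 0.0097]
orientation: [-2.223, -2.22, 0.001]
contact_force: [1.1, 1.5, 2.9]
grip_width: 0.0093
gripper_force: 38.9
```

Call:
arm_command:
  plan: "0 0 0.004 0;0 0 0.003 0;0 0 0 0"

```text
clock: 26.6
tcp_pos: [0.4994, -0.1551, 0.0028]
orientation: [-2.223, -2.22, 0.001]
contact_force: [2.1, 2.0, 2.3]
grip_width: 0.0089
gripper_force: 38.8
```

Call:
arm_command:
  plan: "0 0 0.003 0;0 0 0.003 0;0 0 0 0"

```text
clock: 26.98
tcp_pos: [0.4995, -0.155, -0.0032]
orientation: [-2.223, -2.22, 0.0]
contact_force: [-0.3, 1.5, 2.1]
grip_width: 0.0096
gripper_force: 38.8
```

```bash
python3 - <<'E'
from h import *
im,P=keyw(); o=r.get_obs(); print(o['tcp_pos'],o['contact_force'],o['grip_width'],o['gripper_force'])
print('long'); prof(P,1,-.22,-.09,(.48,.52,-.3,0),(.004,.09),.01)
for v in range(225,262,6): print(v,[np.round(P[v,u],4) for u in(262,276,290)])
E
```

```text
[ 0.49951744 -0.1550072  -0.00308526] [0.13187062 3.04477886 1.64136787] 0.008908015169323266 38.73022019863129
long
-0.19 232 0.4948 0.5049 0.4999 0.0165 0.0182
-0.18 249 0.495 0.5047 0.4996 0.0176 0.0192
-0.17 251 0.4951 0.5046 0.4997 0.019 0.0204
-0.16 678 0.492 0.5077 0.5001 0.0399 0.0523
-0.15 1303 0.4817 0.5181 0.5002 0.0247 0.0622
-0.14 9678 0.4808 0.5193 0.5001 0.0776 0.0891
-0.13 375 0.4949 0.5047 0.4998 0.0242 0.0259
-0.12 409 0.495 0.5049 0.4998 0.0254 0.0271
-0.11 611 0.4946 0.5199 0.5018 0.0267 0.0283
-0.1 887 0.4985 0.52 0.5106 0.0275 0.0292
225 [array([ 0.4929, -0.1376, -0.0013]), array([ 0.5002, -0.1286,  0.0253]), array([ 0.5076, -0.1378, -0.0017])]
231 [array([ 4.929e-01, -1.405e-01, -1.000e-04]), array([ 0.5002, -0.1312,  0.0256]), array([ 0.5076, -0.1407, -0.0006])]
237 [array([ 4.928e-01, -1.438e-01,  1.000e-04]), array([ 0.5002, -0.1341,  0.0253]), array([ 0.5077, -0.1445, -0.0017])]
243 [array([ 0.4932, -0.1438,  0.0083]), array([ 0.5002, -0.1369,  0.0253]), array([ 0.5071, -0.1432,  0.0098])]
249 [array([ 0.4936, -0.1435,  0.0166]), array([ 0.5002, -0.1403,  0.0238]), array([ 0.5068, -0.1436,  0.0164])]
255 [array([ 0.4939, -0.1434,  0.0235]), array([ 0.5002, -0.1437,  0.0228]), array([ 0.5065, -0.1435,  0.0234])]
261 [array([ 0.4941, -0.144 ,  0.0284]), array([ 0.5002, -0.146 ,  0.0242]), array([ 0.5063, -0.1442,  0.0281])]
```

Call:
arm_command:
  plan: "0 0 0.002 0;0 0 0.002 0;0 0 0 0"

```text
clock: 27.4
tcp_pos: [0.4997, -0.1549, -0.0067]
orientation: [-2.223, -2.22, -0.0]
contact_force: [-0.7, 3.2, 6.2]
grip_width: 0.0092
gripper_force: 41.0
```

Call:
arm_command:
  plan: "0 0 0 0;0 0 0 0;0 0 0 0;0 0 -0.01 0;0 0 -0.02 0;0 0 -0.04 0;0 0 -0.05 0;0 0 -0.05 0;0 0 0 0;0 0 0 0"
  hand: 0

```text
clock: 28.65
tcp_pos: [0.4993, -0.1545, 0.1631]
orientation: [-2.222, -2.22, -0.001]
contact_force: [-0.6, -0.1, -0.8]
grip_width: 0.0429
gripper_force: 0.0
```

```bash
python3 - <<'E'
from h import *
im,P=keyw(); save('w10.png',im); o=r.get_obs(); print(o['tcp_pos'],o['contact_force'],o['grip_width'],o['gripper_force'])
print('long'); prof(P,1,-.28,-.08,(.48,.52,-.3,0),(.004,.09),.015)
print('short'); prof(P,0,.48,.58,(.48,.58,-.13,-.08),(.004,.09),.015)
E
```

```text
[ 0.49889473 -0.15451334  0.16243362] [-0.20487867  0.02587211 -0.1364591 ] 0.04284527268262023 0.0
long
-0.25 31 0.4957 0.5048 0.5002 0.0093 0.0106
-0.235 57 0.4957 0.5048 0.5002 0.0094 0.0107
-0.22 60 0.4958 0.5047 0.5003 0.0093 0.0113
-0.205 62 0.4959 0.5047 0.5003 0.0091 0.0107
-0.19 63 0.4959 0.5047 0.5003 0.0093 0.0107
-0.175 66 0.496 0.5046 0.5003 0.0094 0.0109
-0.16 63 0.4961 0.5046 0.5003 0.0092 0.0108
-0.145 66 0.4961 0.5045 0.5004 0.0092 0.0112
-0.13 72 0.4962 0.5045 0.5004 0.0092 0.011
-0.115 82 0.4963 0.5055 0.5009 0.0087 0.0109
-0.1 137 0.4994 0.5196 0.5114 0.0089 0.0108
short
0.495 72 -0.1297 -0.1043 -0.1178 0.0083 0.0101
0.51 87 -0.1093 -0.0964 -0.1021 0.0089 0.0107
0.525 88 -0.1063 -0.0964 -0.1012 0.0089 0.0106
0.54 85 -0.1063 -0.0963 -0.1012 0.0091 0.011
0.555 84 -0.1063 -0.0963 -0.1012 0.0092 0.0105
```

View pics/w10.png

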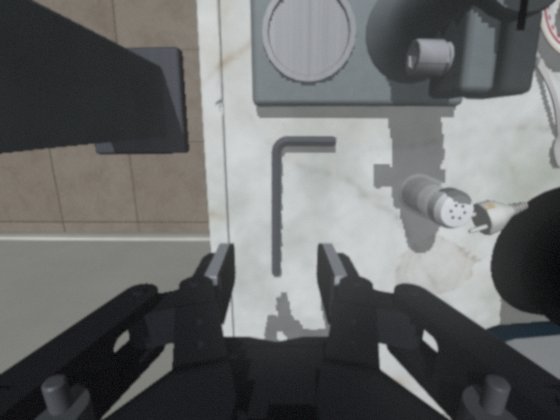

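The key lies flat on the worktop beside the press, short arm at (305,140) and long arm down to (276,272). The shaker at (445,205) and the reamer are untouched, and the arm is clear.

```bash
python3 -c "
from h import *
print(ticket.hand_in())"
```

```text
the job is handed in; nothing more can be done
None
```

I turned the clamp screw clockwise until the lever came up hard, with the highest force I read on the lever about 10 N. The key is out and lying flat on the worktop beside the press, the cone and shaker were not touched, and the job is handed in. The stop is judged from the sharp rise in force, since the screw's own angle can't be read.

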